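# Put the spray compressor's flat battery on charge

## Task

The spray compressor's battery is flat. Lift the blue-capped dye bottle that stands in front of it out of the way and stand it in the spill tray; then pinch the two opposed red buttons on the battery's sides together, draw it straight up out of the compressor, and stand it upright on the bench. Take it again by its two plain ribbed faces, leaving the buttons alone, and lower it fully home into the free middle bay of the charger, without tipping the bottle or disturbing the other batteries and pots.

Things in the scene. Friction and masses are not known exactly. Their poses are not given: they have to be found in the camera images.
- flat_pack: The flat battery pack, 84 mm tall, 0.2 to 0.3 kg, standing in the compressor's bay; fits either way round. Origin: centre of its underside; z up, x towards one plain face, y towards the left button. Black stem (z 0 to 34): 36 mm in x, 44 mm in y, lowest 6 mm 4 mm narrower. Dark head (z 34 to 84): 52 mm in x between the plain ribbed faces it is carried by, 42 mm in y
- pack_buttons (a point): Point on the pack's axis midway between its two red side buttons, 60 mm above its underside. The buttons stand out from the head on its +y and -y sides, each 30 mm wide (x) and 28 mm tall (14 mm above and below this point), outer faces 57 mm apart, 46 mm when both are fully pressed
- pack_teeth (a point): Point on the pack's axis level with its two latch teeth, 16.5 mm above its underside. Each tooth is one piece with the button above it, stands out to 27.5 mm from the axis in y, and is caught under a lip in the compressor until its button is pressed at least 4 mm
- button_left (a joint): Press of the red button on the pack's +y side: 0 out, grows inward, 0.0055 m fully pressed; sprung, about 3 N to start and 8 N to press home
- button_right (a joint): The same for the red button on the pack's -y side
- compressor: Fixed green cordless spray compressor, 200 mm wide (y), 234 mm deep; origin 83 mm behind its front edge (-x), on the table. Front deck 60 mm high with the battery bay; green pump housing behind it (x +18 to +89 mm) 105 mm high, low handle on it to 119 mm, dark air tank behind. The pack's y lies along its x: one button to the front, one to the rear, 39 mm clear of the housing
- battery_bay (a point): Centre of the mouth of the compressor's battery bay, at deck level 60 mm above the table, on the axis of the pack as fitted; the pack sits 34 mm deep in it and its underside is 26 mm above the table. Drawing it up 40 mm frees it
- dye_bottle: White dye bottle with blue label and blue cap, 76 mm diameter, 215 mm tall, 0.3 to 0.6 kg, standing against the compressor's front edge, so close to the front button that no finger fits between (axis about 74 mm from the pack's axis). Origin: centre of its underside. Full width up to 160 mm; cap 38 mm diameter, from 183 mm up to 215 mm, short sloping shoulder below it
- tray: Fixed grey spill tray, 190 mm (x) by 220 mm (y), rim 18 mm high, walls 4 mm. Two pots stand in its far (+x) half; the near (-x) half is free, good spot centred at x = -45 mm, y = 0. The bench in front of the tray (towards the robot) is clear, room to stand the pack. Origin under its centre
- tray_middle (a point): Centre of the tray's floor, 4 mm above the table
- charger: Fixed dark three-bay charger, 104 mm deep (x), 216 mm wide (y), 50 mm high, origin under its centre. Bays at y = -66, 0, +66 mm, each 41 mm (x) by 62 mm (y), no latch; the middle one is free. Packs stand in them with their y along the charger's y; buttons of neighbours are then only 9 mm apart, so no finger fits between them
- free_bay (a point): Centre of the mouth of the free middle bay, 50 mm above the table. A pack fully home sits 34 mm deep with its head resting on the rim and its underside 16 mm above the table
- charging_left: Another pack of the same shape charging in the bay at the charger's +y; leave alone. Origin: centre of its underside
- charging_right: The same in the bay at the charger's -y; leave alone
- jar_green: Pot with green label and lid, 71 mm diameter, 92 mm tall, in the far half of the tray; leave alone. Origin: centre of its underside
- jar_amber: Pot with amber label and dark lid, same size, in the far half of the tray; leave alone

How it is judged:
By the outcome, as a careful person would: the job done as asked, in the order asked, and still so for the second after the job is handed in, with the robot touching nothing.
It also fails if it takes over 64 s, if anything falls off the work surface, if the arm or the gripper's body presses on something with over 40 N, if the wrist force passes 120 N, or if a joint passes its speed limit or range.

## Robot

A 7-joint arm with a two-finger parallel gripper is mounted at the origin on the work surface. World frame = base frame: x ahead of the robot, y to its left, z up, the work surface at z = 0. Lengths are in m, angles in rad, forces in N, time in s.
With the tool pointing down it reaches from about 0.425 to 0.875 m from the base axis. Payload 4.7 kg.
Tool frame: the origin (TCP) lies on the mounting face of the last link; the fingertips stand 182 mm ahead of it and the grasp point (between the pads) lies 164 mm ahead of it (ctrl.finger_overhang is the distance from the TCP to the fingertips, in m); z points along the fingers, y is the line along which they close (so a half turn about z gives the same grasp; the last joint's range is limited). The gripper opens to 87 mm and grips with 3 to 60 N. Pads are 19 mm wide; open, the fingers measure 117 mm over their backs; the gripper's body (75 mm by 190 mm) begins 51 mm behind the grasp point.
Start: joints at [-1.276, 0.321, -0.07, 1.45, 0.023, 1.371, -0.057], TCP at [0.18, 0.625, 0.405] pointing down, gripper open.
Joint ranges: [-2.86, 2.86], [-0.3, 2.09], [-1.38, 1.24], [0.06, 2.45], [-1.56, 4.7], [0.09, 2.05], [-2.69, 2.69]. Speed limits (rad/s): [2.57, 2.57, 3.14, 3.14, 3.14, 3.14, 3.14].

## Interface

Orientations are given as a rotation vector (axis times angle).
In Python, from bench import ctrl gives the robot as it stands.
- The arm moves only by the shell command python3 -m jog 'ROWS' [FORCE]. ROWS is a JSON object of lists of equal length, an entry for each row: "translation": the shift along the tool's x, y, z as a fraction of full scale, a list of three; "yaw": the turn about the tool's z as a fraction of full scale; "jaw": the closure, from 0 (fully open) to 1 (shut). In form: {"translation": [[dx, dy, dz], ...], "yaw": [yaw, ...], "jaw": [jaw, ...]}. A call has 1 to 8 rows; each row is the pose to reach, as a shift and turn from the pose commanded when the call began, along the tool's axes at that moment, turning the shorter way round; what a row does not reach only later rows make up. Full scale, the value 1, is 0.2 m for a shift and 180 degrees for a turn. A row lasts 1/8 s, in which the tool goes at most 62.5 mm and 10.7 degrees, less where a joint would pass 70% of its speed; a pose out of reach is approached as far as the arm can. A call with a number of a shift or a turn outside -1 to 1 is refused whole. A call with a gripper value outside its range is refused whole. The fingers move at their own pace and stop on an object; FORCE is the grip in N (left out, the last holds). Time passes only in rows, so rows that repeat a pose let the fingers close. It gives the time, the measured TCP pose, the force, the opening and the grip force at its end, in the units of the state.
- ctrl.get_state(): the state, without advancing time (a new reading comes with each control period).
- ctrl.get_image(name): name is "scene" or "top"; returns a dict with "pixels" (384x512x3 uint8, blue, green, red), "fx", "fy", "cx", "cy" (pixels), "R" (3x3) and "t" (3): a world point X has camera coordinates R X + t. Camera axes: x right, y down, z forward; pixel columns grow to the right and rows downward; lengths in m; the calibration is good to about 2 mm. A picture is of the moment at which its call begins. There is no depth.
- ctrl.close_job(): hands the job in; it is judged then, once.
Trained networks look in a picture, given as the dict that the camera call returned (one of the last four; its "shot" number tells which), for a name from the list of things; names that differ only in an ending like _2 or _b are one class to them, and where a whole thing is asked for, a point or a joint stands for the part that bears it (a point fixed in the world has none). Each returns a list of dicts, best first, with "p" (0 to 1); they miss things now and then, are a little off and sometimes report something else, mostly with a low value. They report only what shows in the picture. A call takes as long as a camera call.
- ctrl.silhouettes(label, picture): "region" (384x512 bool, what is visible of it) and "at" ([column, row] in pixels, amid what is visible of it).
The state is a dict: "time": time; "joint_positions": joint angles; "qd": joint speeds; "joint_torque": joint torques, N m; "position": TCP position; "tool_rot": TCP orientation; "ft_force": force on the tool from outside, world axes, zero at the start; "torque": the same for the moment, N m; "grip_width": opening from 0.0 (shut) to 1.0 (fully open); "grip_force": force on a finger pad.
Only numpy, scipy, OpenCV 4.12 (cv2) and the standard library are available. Lean on these libraries where they do the work, as an engineer would, in place of code of your own. Each camera call takes 0.05 s, during which the arm holds its last target. There are 200 camera calls.

## Working session

There is one attempt and no reset: what is moved stays moved. The work goes in short steps, Python scripts to look and compute and a shell command to move; the robot and the scene stay as the last step left them, time stands still between calls to the robot, and variables do not carry over. Pictures are saved under pics/ and viewed, at most 10 in all, crops included, and the job is handed in when it is done.

```bash
ls; mkdir -p pics
cat > h.py <<'E'
import numpy as np,cv2
from bench import ctrl
from scipy.spatial.transform import Rotation as Rn
def ray(im,uv):
    d=np.array([(uv[0]-im['cx'])/im['fx'],(uv[1]-im['cy'])/im['fy'],1.]);R=np.array(im['R']);
    return -R.T@np.array(im['t']),R.T@d
def atz(im,uv,z):
    o,d=ray(im,uv);return o+d*(z-o[2])/d[2]
def proj(im,X):
    c=np.array(im['R'])@np.array(X)+np.array(im['t']);return np.array([im['fx']*c[0]/c[2]+im['cx'],im['fy']*c[1]/c[2]+im['cy']])
E
python3 - <<'E'
from h import *
s=ctrl.get_state();print({k:np.round(v,3).tolist() for k,v in s.items()},ctrl.finger_overhang)
T=ctrl.get_image('top');S=ctrl.get_image('scene')
cv2.imwrite('pics/a.png',np.hstack([T['pixels'],S['pixels']])[:, :]) 
cv2.imwrite('pics/t.png',cv2.resize(T['pixels'],(800,600)));cv2.imwrite('pics/s.png',cv2.resize(S['pixels'],(800,600)))
for n,im in(('top',T),('scene',S)):
  print(n,'cam',np.round(ray(im,(0,0))[0],3),np.round(im['R'],3).tolist(),im['fx'])
  for l in['flat_pack','pack_buttons','compressor','dye_bottle','tray','charger','charging_left','charging_right','jar_green','jar_amber']:
    for r in ctrl.silhouettes(l,im)[:2]:
      print(l,round(r['p'],2),np.round(r['at'],1),r['region'].sum(),cv2.boundingRect(r['region'].astype(np.uint8)))
E
```

```text
pics
{'time': 0.0, 'joint_positions': [-1.276, 0.322, -0.07, 1.452, 0.023, 1.371, -0.057], 'qd': [-0.001, 0.001, 0.001, -0.0, 0.002, 0.001, 0.0], 'joint_torque': [-0.001, -49.13, -0.404, -31.252, -0.064, 0.044, 0.0], 'position': [0.18, 0.624, 0.404], 'tool_rot': [-0.44, -3.111, 0.003], 'ft_force': [0.487, 0.78, 0.543], 'torque': [0.016, -0.036, 0.009], 'grip_force': 0.0, 'grip_width': 1.0} 0.1822
top cam [ 0.471 -0.01   0.96 ] [[0.015, -1.0, -0.017], [-0.994, -0.014, -0.104], [0.104, 0.019, -0.994]] 388.2939105415942
flat_pack 0.62 [125.4 205.5] 645 (109, 195, 28, 26)
pack_buttons 0.63 [132.2 171.3] 8345 (78, 124, 104, 101)
pack_buttons 0.58 [125.8 208.8] 657 (109, 194, 29, 27)
compressor 0.91 [127.4 165.1] 8156 (78, 123, 103, 102)
compressor 0.6 [252.2 176.4] 5230 (206, 124, 93, 83)
dye_bottle 0.89 [121.1 241.3] 1698 (96, 223, 58, 37)
dye_bottle 0.37 [122.6 206.5] 672 (109, 194, 29, 27)
tray 0.92 [254.8 174.3] 5204 (206, 125, 93, 82)
tray 0.73 [127.9 198.7] 62 (116, 194, 16, 5)
charger 0.58 [384.4 202.3] 2736 (332, 166, 100, 62)
charging_left 0.83 [357.6 202.5] 620 (343, 188, 31, 26
[... 333 characters left out ...]
33)
pack_buttons 0.98 [374.4 264.8] 733 (360, 244, 33, 34)
compressor 0.79 [351.6 302.1] 9819 (289, 232, 131, 138)
compressor 0.46 [374.6 261.4] 775 (360, 244, 34, 34)
dye_bottle 0.76 [392.3 224.7] 1831 (364, 197, 52, 59)
tray 0.81 [245.  235.8] 4500 (185, 189, 117, 105)
charger 0.95 [178.2 156.7] 2235 (133, 126, 88, 59)
charger 0.64 [373.9 260.7] 740 (360, 245, 33, 33)
charging_left 0.83 [196.4 151.6] 522 (183, 136, 24, 28)
charging_left 0.68 [155.3 133.7] 526 (141, 119, 26, 29)
charging_right 0.78 [158.  133.5] 521 (141, 119, 25, 28)
jar_green 0.56 [210.1 231.1] 1066 (195, 210, 33, 42)
jar_amber 0.67 [254.5 254.7] 1061 (237, 237, 32, 42)
jar_amber 0.53 [211.2 231.2] 1144 (194, 209, 34, 44)
```

View pics/t.png

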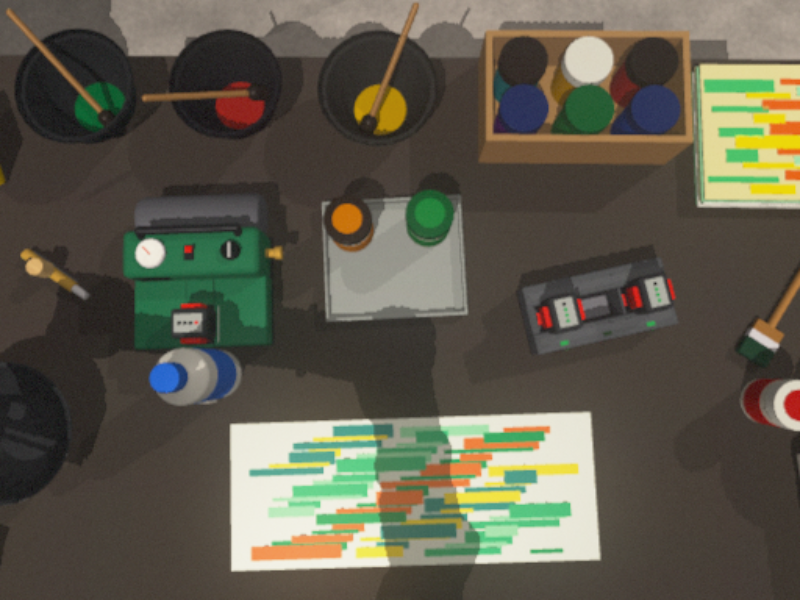

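View pics/s.png

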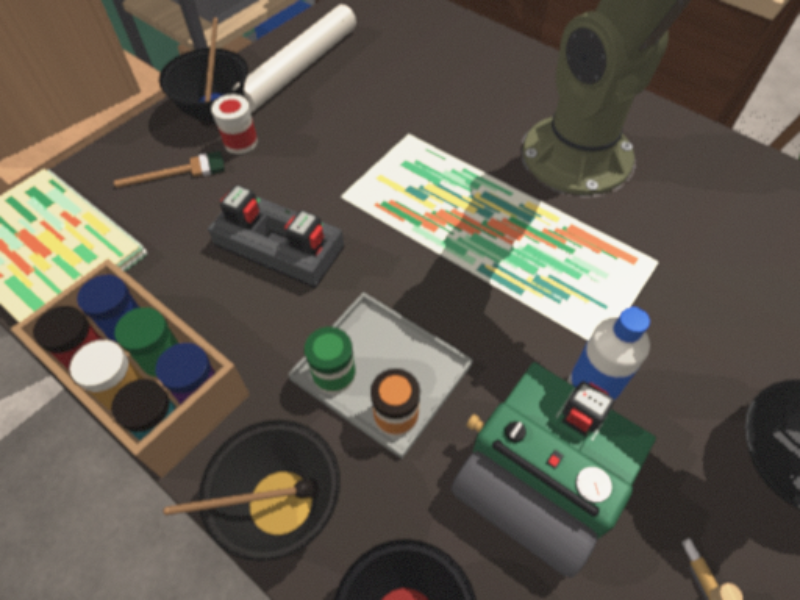

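Top view (800 px): cap at (167,377), flat pack at (188,322) with its buttons front and rear, tray at (395,258), charger at (600,305). The scene view agrees with this layout. Next I fit poses to the masks.

```bash
cat >> h.py <<'E'
from scipy.optimize import minimize
def box(x0,x1,y0,y1,z0,z1): return np.array([[x,y,z] for x in(x0,x1) for y in(y0,y1) for z in(z0,z1)])
def cyl(r,z0,z1): a=np.linspace(0,2*np.pi,40);return np.array([[r*np.cos(t),r*np.sin(t),z] for t in a for z in(z0,z1)])
def render(im,parts,x,y,yaw,z):
    m=np.zeros((384*4,512*4),np.uint8);c,s=np.cos(yaw),np.sin(yaw)
    for P in parts:
        W=P@np.array([[c,s,0],[-s,c,0],[0,0,1]])+[x,y,z]
        uv=np.array([proj(im,p) for p in W])*4+1.5
        cv2.fillConvexPoly(m,cv2.convexHull(uv.round().astype(np.int32)),1)
    return m>0
def fit(obs,parts,p0,z,yaw=True):
    ob=[(im,cv2.resize(m.astype(np.float32),None,fx=4,fy=4)>.5) for im,m in obs]
    def f(p):
        e=0
        for im,m in ob:
            r=render(im,parts,p[0],p[1],p[2] if yaw else 0,z); e+=1-(r&m).sum()/(r|m).sum()
        return e/len(ob)
    n=3 if yaw else 2
    q=np.array(p0[:n],float);best=None
    for st in(.012,.004):
        sx=[q]+[q+np.eye(n)[i]*(st if i<2 else st*12) for i in range(n)]
        r=minimize(f,q,method='Nelder-Mead',options=dict(initial_simplex=sx,xatol=2e-4,fatol=1e-4));q=r.x
    return np.round(q,4),round(r.fun,3)
HEAD=[box(-.026,.026,-.021,.021,.034,.084),box(-.015,.015,-.0285,.0285,.046,.074)]
def blue(im):
    h=cv2.cvtColor(im['pixels'],cv2.COLOR_BGR2HSV);m=cv2.inRange(h,(100,150,90),(118,255,255))
    return m
E
python3 - <<'E'
from h import *
T=ctrl.get_image('top');S=ctrl.get_image('scene')
def sil(l,im,near):
    rs=[r for r in ctrl.silhouettes(l,im) if np.hypot(*(np.array(r['at'])-near))<12 and r['region'].sum()<1200 or l in('tray','charger','compressor')]
    return rs[0]['region'] if rs else None
def go(l,nt,ns,z,yaw):
    a,b=sil(l,T,nt),sil(l,S,ns); p=atz(T,nt,z+.084)
    for o in([(T,a)],[(S,b)],[(T,a),(S,b)]):
        if o[0][1] is None or o[-1][1] is None: print(l,'miss');continue
        print(l,fit(o,HEAD,[p[0],p[1],yaw],z))
go('flat_pack',(125,207),(376,261),.026,0)
go('charging_left',(357,202),(196,151),.016,.2); go('charging_right',(413,188),(157,133),.016,.2)
# cap
for o,pt in((T,(107,241)),(S,(404,206))):
    n,lab,st,_=cv2.connectedComponentsWithStats(blue(o)); k=lab[pt[1],pt[0]]; print('cap comp',k,st[k])
    m=lab==k
    z0=.199; p=atz(o,pt,.2)
    print('cap',fit([(o,m)],[cyl(.019,.183,.215)],[p[0],p[1]],0,False))
for l,im in(('tray',T),('charger',T),('compressor',T)):
    m=ctrl.silhouettes(l,im)[0]['region'].astype(np.uint8)
    print(l,[np.round(atz(im,c,z)[:2],3).tolist() for z in((.018,) if l=='tray' else (.05,)) for c in cv2.boxPoints(cv2.minAreaRect(cv2.findNonZero(m)))])
# line points from the 800px view
k=512/800
for n,z,pts in(('deckfront',.06,[(135,346),(272,343)]),('tray',.018,[(322,201),(462,195),(467,314),(326,321)]),('charger',.05,[(519,281),(658,251)])):
    print(n,[np.round(atz(T,(u*k,v*k),z)[:2],3).tolist() for u,v in pts])
E
```

```text
flat_pack (array([0.5162, 0.3018, 0.2481]), np.float64(0.084))
flat_pack (array([0.5172, 0.2989, 0.0583]), np.float64(0.144))
flat_pack (array([0.5165, 0.3012, 0.0447]), np.float64(0.13))
charging_left (array([ 0.5395, -0.2298,  0.2413]), np.float64(0.073))
charging_left (array([ 0.5429, -0.2323,  0.8076]), np.float64(0.125))
charging_left (array([ 0.5397, -0.231 ,  0.2504]), np.float64(0.122))
charging_right (array([ 0.5697, -0.3572,  0.2706]), np.float64(0.082))
charging_right (array([ 0.5716, -0.3592,  0.4115]), np.float64(0.115))
charging_right (array([ 0.5708, -0.3582,  0.3072]), np.float64(0.113))
cap comp 3 [ 96 233  24  18 365]
cap (array([0.4441, 0.2884]), np.float64(0.149))
cap comp 25 [394 197  21  21 293]
cap (array([0.4395, 0.2861]), np.float64(0.323))
tray [[0.723, 0.132], [0.734, -0.093], [0.538, -0.101], [0.527, 0.119]]
charger [[0.58, -0.169], [0.632, -0.393], [0.527, -0.413], [0.475, -0.191]]
compressor [[0.714, 0.438], [0.725, 0.191], [0.487, 0.174], [0.476, 0.415]]
deckfront [[0.484, 0.396], [0.492, 0.191]]
tray [[0.719, 0.129], [0.731, -0.093], [0.542, -0.102], [0.528, 0.117]]
charger [[0.591, -0.177], [0.639, -0.386]]
```

```bash
cat >> h.py <<'E'
def plan(x,y,z,yt=None,sgn=True):
    """shift in tool-axis jog units from the present pose to grasp point x,y,z; yt = world angle wanted for tool y"""
    s=ctrl.get_state();R=Rn.from_rotvec(s['tool_rot']).as_matrix();p=np.array(s['position'])
    d=R.T@(np.array([x,y,z])-(p+R[:,2]*.164));out=np.round(d/.2,4)
    a=np.degrees(np.arctan2(R[1,1],R[0,1]));r=None
    if yt is not None: r=(-(yt-a)+90)%180-90 # tool z down: positive yaw turns clockwise seen from above
    print('trans',out.tolist(),'mm',np.round(d*1000,1),'tool y ang %.1f'%a,'yaw deg',r,'frac',None if r is None else round(r/180,4),'j7 %.2f'%s['joint_positions'][6],'t %.2f'%s['time'])
E
python3 - <<'E'
from h import *
T=ctrl.get_image('top');S=ctrl.get_image('scene')
obs=[]
for im,nt in((T,(125,207)),(S,(376,261))):
    for r in ctrl.silhouettes('flat_pack',im):
        if np.hypot(*(np.array(r['at'])-nt))<10: obs.append((im,r['region']));break
for o in([obs[0]],[obs[-1]],obs): print(fit(o,HEAD,[.5165,.301,1.61],.026))
cm=[]
for im,pt in((T,(107,241)),(S,(404,206))):
    h=cv2.cvtColor(im['pixels'],cv2.COLOR_BGR2HSV);m=cv2.inRange(h,(98,110,60),(122,255,255))
    n,lab,st,_=cv2.connectedComponentsWithStats(m,connectivity=4);k=lab[pt[1],pt[0]];print(st[k]);cm.append((im,lab==k))
    q=fit(cm[-1:],[cyl(.019,.183,.215)],[.444,.288],0,False);print('cap',q)
# bottle whole
BOT=[cyl(.038,0,.160),cyl(.019,.16,.215)]
for im in(T,S):
    r=ctrl.silhouettes('dye_bottle',im)[0];print('bottle',r['p'],fit([(im,r['region'])],BOT+[np.vstack([cyl(.038,.158,.16),cyl(.019,.181,.183)])],[.444,.288],0,False))
v=[]
for im,m in cm:
    q=im['pixels'].copy();q=cv2.resize(q,None,fx=4,fy=4)
    for par,x,y,yw,z in((BOT,.444,.288,0,0),(HEAD,.5165,.301,1.61,.026)):
        c,_=cv2.findContours(render(im,par,x,y,yw,z).astype(np.uint8),0,1);cv2.drawContours(q,c,-1,(0,255,255),1)
    u=(proj(im,[.47,.29,.12])*4).astype(int);v.append(q[u[1]-200:u[1]+200,u[0]-200:u[0]+200])
cv2.imwrite('pics/c.png',np.hstack(v))
plan(.444,.288,.204,92)
E
```

```text
(array([0.5166, 0.3007, 1.6142]), np.float64(0.088))
(array([0.5197, 0.2989, 1.6255]), np.float64(0.067))
(array([0.5181, 0.2996, 1.6168]), np.float64(0.097))
[ 95 232  25  20 388]
cap (array([0.4441, 0.2893]), np.float64(0.097))
[393 196  23  23 367]
cap (array([0.4419, 0.2869]), np.float64(0.155))
bottle 0.96 (array([0.443 , 0.2883]), np.float64(0.062))
bottle 0.59 (array([0.4433, 0.2872]), np.float64(0.198))
trans [-1.7338, -1.2514, 0.1839] mm [-346.8 -250.3   36.8] tool y ang 73.9 yaw deg -18.08595132153411 frac -0.1005 j7 -0.06 t 1.95
```

View pics/c.png

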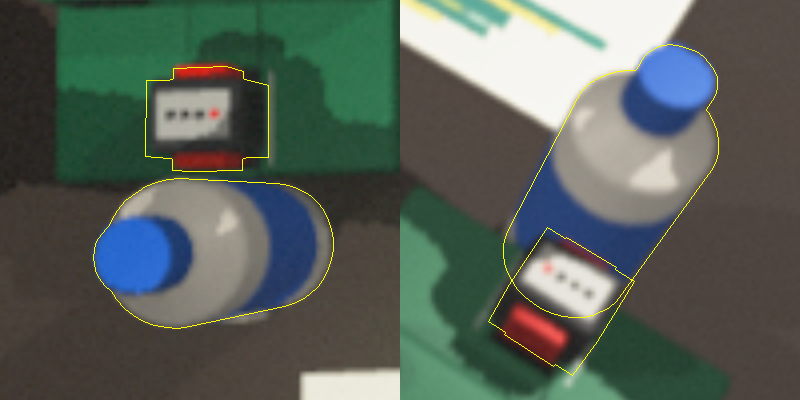

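The overlay matches: the bottle contour fits at about (0.443, 0.288) and the pack at (0.518, 0.300). Moving.

```bash
python3 -m jog '{"translation":[[-0.1,-0.07,-0.08],[-0.3,-0.21,-0.15],[-0.55,-0.4,-0.2],[-0.8,-0.58,-0.2],[-0.95,-0.69,-0.2],[-1,-0.72,-0.2]],"yaw":[-0.02,-0.05,-0.08,-0.1,-0.1,-0.1],"jaw":[0,0,0,0,0,0]}' 30
python3 -c "
from h import *
plan(.443,.288,.204,92)"
```

```text
time: 2.7
position: [0.3344, 0.4285, 0.4453]
tool_rot: [-0.045, 3.14, 0.001]
ft_force: [-0.2, 0.4, -0.5]
grip_width: 0.997
grip_force: 0.0
trans [-0.5215, -0.7182, 0.3865] mm [-104.3 -143.6   77.3] tool y ang 91.6 yaw deg -0.35431822959007775 frac -0.002 j7 0.64 t 2.70
```

```bash
python3 -m jog '{"translation":[[-0.13,-0.18,0],[-0.3,-0.42,0],[-0.45,-0.62,0],[-0.522,-0.718,0],[-0.522,-0.718,0.05],[-0.522,-0.718,0.1]],"yaw":[0,0,0,0,0,0],"jaw":[0,0,0,0,0,0]}'
python3 -c "
from h import *
plan(.443,.288,.204,92)"
```

```text
time: 3.45
position: [0.4402, 0.2929, 0.4237]
tool_rot: [0.058, -3.14, -0.001]
ft_force: [-0.2, 1.4, -1.2]
grip_width: 0.997
grip_force: 0.0
trans [-0.0145, -0.0257, 0.2785] mm [-2.9 -5.1 55.7] tool y ang 92.1 yaw deg 0.09904752290192675 frac 0.0006 j7 0.98 t 3.45
```

```bash
python3 -m jog '{"translation":[[0,0,0.08],[0,0,0.18],[0,0,0.26],[0,0,0.28],[0,0,0.28],[0,0,0.28],[0,0,0.28],[0,0,0.28]],"yaw":[0,0,0,0,0,0,0,0],"jaw":[0,0,0,0,0.7,0.7,0.7,0.7]}' 30
python3 -c "
from h import *
plan(.443,.288,.204,92)"
```

```text
time: 4.45
position: [0.4416, 0.2907, 0.3692]
tool_rot: [-0.052, 3.141, 0.001]
ft_force: [0.5, 0.7, 1.6]
grip_width: 0.633
grip_force: 0.0
trans [-0.0059, -0.0143, 0.0059] mm [-1.2 -2.9  1.2] tool y ang 91.9 yaw deg -0.09331261000569668 frac -0.0005 j7 0.99 t 4.45
```

```bash
python3 -m jog '{"translation":[[-0.006,-0.014,0],[-0.006,-0.014,0],[-0.006,-0.014,0],[-0.006,-0.014,0],[-0.006,-0.014,0]],"yaw":[0,0,0,0,0],"jaw":[0.8,0.8,0.8,0.8,0.8]}' 30
python3 -c "
from h import *
s=ctrl.get_state();print(s['grip_width']*87,s['grip_force'])
c,si=np.cos(.039),np.sin(.039)
O=np.mean([[.719,.129],[.731,-.093],[.542,-.102],[.528,.117]],0);yaw=np.arctan2(.012,.222);print('tray',O,yaw)
O=O+[-.045*np.cos(yaw),-.045*np.sin(yaw)];print(O)
plan(*O,.21,92)"
```

```text
time: 5.08
position: [0.443, 0.2878, 0.3688]
tool_rot: [-0.052, 3.141, -0.0]
ft_force: [1.2, -0.5, 0.6]
grip_width: 0.428
grip_force: 30.0
37.2609936090816 29.999769399873912
tray [0.63    0.01275] 0.05400150037596829
[0.5850656  0.01032111]
trans [-0.6637, -1.4102, -0.0253] mm [-132.7 -282.    -5.1] tool y ang 91.9 yaw deg -0.09460931678368922 frac -0.0005 j7 0.99 t 5.08
```

```bash
python3 -m jog '{"translation":[[0,0,-0.1],[0,0,-0.25],[0,0,-0.4],[0,-0.15,-0.45],[0,-0.35,-0.45],[-0.05,-0.6,-0.45],[-0.15,-0.82,-0.45],[-0.22,-0.95,-0.45]],"yaw":[0,0,0,0,0,0,0,0],"jaw":[0.8,0.8,0.8,0.8,0.8,0.8,0.8,0.8]}'
python3 -c "
from h import *
plan(.583,.0103,.21,92)"
```

```text
time: 6.08
position: [0.4934, 0.0968, 0.458]
tool_rot: [0.048, -3.14, 0.001]
ft_force: [0.4, 1.1, -4.3]
grip_width: 0.431
grip_force: 30.0
trans [-0.4363, -0.4456, 0.4195] mm [-87.3 -89.1  83.9] tool y ang 91.7 yaw deg -0.2514374947655824 frac -0.0014 j7 1.35 t 6.08
```

```bash
python3 -m jog '{"translation":[[-0.1,-0.13,0],[-0.22,-0.27,0],[-0.34,-0.37,0],[-0.42,-0.44,0.05],[-0.436,-0.44,0.15],[-0.436,-0.44,0.26],[-0.436,-0.44,0.34],[-0.436,-0.44,0.39]],"yaw":[0,0,0,0,0,0,0,0],"jaw":[0.8,0.8,0.8,0.8,0.8,0.8,0.8,0.8]}'
python3 -c "
from h import *
plan(.583,.0103,.2088,92)"
```

```text
time: 7.08
position: [0.5825, 0.0154, 0.3791]
tool_rot: [0.054, -3.139, -0.001]
ft_force: [-0.5, 0.2, -2.9]
grip_width: 0.429
grip_force: 30.0
trans [-0.0034, -0.0258, 0.0315] mm [-0.7 -5.2  6.3] tool y ang 92.0 yaw deg -0.023330463833246995 frac -0.0001 j7 1.62 t 7.08
```

```bash
python3 -m jog '{"translation":[[0,0,0.015],[0,0,0.02],[0,0,0.025],[0,0,0.025]],"yaw":[0,0,0,0],"jaw":[0.8,0.8,0.8,0.8]}'
python3 - <<'E'
from h import *
s=ctrl.get_state();print(np.round(s['ft_force'],1),s['position'])
S=ctrl.get_image('scene');cv2.imwrite('pics/d.png',S['pixels'][120:330,130:350].repeat(2,0).repeat(2,1))
E
```

```text
time: 7.58
position: [0.5833, 0.0145, 0.3762]
tool_rot: [-0.052, 3.14, 0.0]
ft_force: [0.8, 0.3, -4.2]
grip_width: 0.43
grip_force: 30.0
[ 0.8  0.3 -4.2] [0.58334993 0.0144736  0.37622206]
```

View pics/d.png

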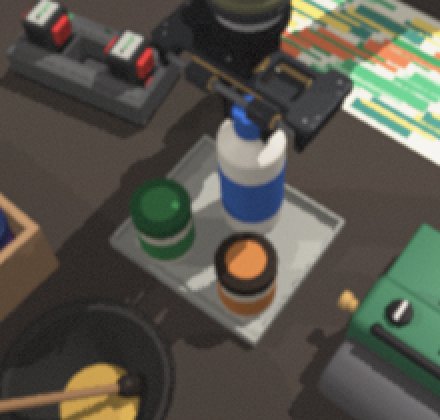

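The bottle hangs upright just above the near half of the tray, clear of both pots. Lowering it until it touches.

```bash
python3 -m jog '{"translation":[[0,0,0.012],[0,0,0.018],[0,0,0.02],[0,0,0.02]],"yaw":[0,0,0,0],"jaw":[0.8,0.8,0.8,0.8]}'
```

```text
time: 8.12
position: [0.5835, 0.0145, 0.3729]
tool_rot: [-0.052, 3.139, 0.001]
ft_force: [-0.9, -0.0, 5.0]
grip_width: 0.426
grip_force: 30.0
```

```bash
python3 -m jog '{"translation":[[0,0,0],[0,0,0],[0,0,0],[0,0,0],[0,0,-0.1],[0,0,-0.2],[0,0.1,-0.3],[0,0.3,-0.35]],"yaw":[0,0,0,0,0,0,0,0.02],"jaw":[0.2,0.2,0.2,0.2,0.2,0.2,0.2,0.2]}'
python3 -c "
from h import *
plan(.518,.2997,.087,2.6)"
```

```text
time: 9.12
position: [0.5816, 0.0727, 0.4433]
tool_rot: [0.056, 3.139, -0.0]
ft_force: [1.2, 0.0, 0.9]
grip_width: 0.8
grip_force: 0.0
trans [0.3625, 1.1232, 0.9603] mm [ 72.5 224.6 192.1] tool y ang 88.0 yaw deg 85.35723906162093 frac 0.4742 j7 1.43 t 9.12
```

```bash
python3 -m jog '{"translation":[[0.05,0.15,0],[0.1,0.3,0],[0.16,0.48,0],[0.22,0.66,0],[0.28,0.84,0],[0.33,0.97,0],[0.36,1,0],[0.36,1,0]],"yaw":[0.058,0.116,0.174,0.232,0.29,0.348,0.406,0.464],"jaw":[0.2,0.2,0.2,0.2,0.2,0.2,0.2,0.2]}'
python3 - <<'E'
from h import *
plan(.518,.2997,.087,2.6)
T=ctrl.get_image('top')
r=ctrl.silhouettes('dye_bottle',T);print([(x['p'],x['at']) for x in r[:2]])
BOT=[cyl(.038,0,.160),cyl(.019,.16,.215),np.vstack([cyl(.038,.158,.16),cyl(.019,.181,.183)])]
print(fit([(T,r[0]['region'])],BOT,[.58,.012],.004,False))
for im,l in ((T,'flat_pack'),(ctrl.get_image('scene'),'flat_pack')):
  for r in ctrl.silhouettes(l,im)[:2]: print(l,r['p'],r['at'],r['region'].sum())
E
```

```text
time: 10.12
position: [0.5145, 0.2778, 0.4415]
tool_rot: [-2.131, -2.308, 0.0]
ft_force: [0.0, -1.2, 0.1]
grip_width: 0.798
grip_force: 0.0
trans [0.1078, 0.0272, 0.9524] mm [ 21.6   5.4 190.5] tool y ang 4.6 yaw deg 1.9802201858968544 frac 0.011 j7 -0.40 t 10.12
[(0.77, [246.7, 175.4])]
(array([0.582 , 0.0157]), np.float64(0.073))
flat_pack 0.79 [125.7, 205.5] 669
flat_pack 0.52 [126.3, 196.3] 23
flat_pack 0.6 [375.8, 260.2] 761
```

```bash
python3 -m jog '{"translation":[[0.09,0.024,0],[0.107,0.024,0.1],[0.107,0.024,0.25],[0.107,0.024,0.4],[0.107,0.024,0.5],[0.107,0.024,0.55],[0.107,0.024,0.55]],"yaw":[0.011,0.011,0.011,0.011,0.011,0.011,0.011],"jaw":[0.2,0.2,0.2,0.2,0.2,0.2,0.2]}' 40
python3 -c "
from h import *
plan(.5175,.2997,.087,2.6)"
```

```text
time: 11.25
position: [0.5182, 0.2981, 0.3315]
tool_rot: [-2.165, -2.276, 0.001]
ft_force: [-1.0, 0.4, -0.0]
grip_width: 0.798
grip_force: 0.0
trans [0.0089, -0.0022, 0.4023] mm [ 1.8 -0.4 80.5] tool y ang 2.8 yaw deg 0.2485693672260112 frac 0.0014 j7 -0.43 t 11.25
```

```bash
python3 -m jog '{"translation":[[0.005,-0.002,0.1],[0.007,-0.002,0.2],[0.007,-0.002,0.3],[0.007,-0.002,0.37],[0.007,-0.002,0.4],[0.007,-0.002,0.4]],"yaw":[0,0,0,0,0,0],"jaw":[0.2,0.2,0.2,0.2,0.2,0.2]}' 40
python3 -c "
from h import *
plan(.5175,.2997,.087,2.6)"
```

```text
time: 12.0
position: [0.5177, 0.2996, 0.2514]
tool_rot: [2.166, 2.275, -0.001]
ft_force: [-0.2, 1.6, -0.3]
grip_width: 0.796
grip_force: 0.0
trans [0.001, -0.0009, 0.0022] mm [ 0.2 -0.2  0.4] tool y ang 2.8 yaw deg 0.2075664569912874 frac 0.0012 j7 -0.40 t 12.00
```

```bash
python3 -m jog '{"translation":[[0,0,0],[0,0,0],[0,0,0],[0,0,0],[0,0,0],[0,0,0]],"yaw":[0,0,0,0,0,0],"jaw":[0.7,0.7,0.7,0.7,0.7,0.7]}' 40
python3 -c "
from h import *
s=ctrl.get_state();print(s['grip_width']*87)"
```

```text
time: 12.75
position: [0.5179, 0.2998, 0.2531]
tool_rot: [-2.166, -2.275, -0.002]
ft_force: [-2.1, -1.3, 6.9]
grip_width: 0.497
grip_force: 40.0
43.23766366539947
```

```bash
python3 -m jog '{"translation":[[0,0,-0.02],[0,0,-0.05],[0,0,-0.08],[0,0,-0.1]],"yaw":[0,0,0,0],"jaw":[0.7,0.7,0.7,0.7]}' 40
python3 - <<'E'
from h import *
s=ctrl.get_state();print(s['grip_width']*87)
T=ctrl.get_image('top');S=ctrl.get_image('scene')
v=[]
for im in(T,S):
    u=proj(im,[.5175,.2997,.11]).astype(int);v.append(cv2.resize(im['pixels'][u[1]-50:u[1]+50,u[0]-50:u[0]+50],(400,400)))
cv2.imwrite('pics/e.png',np.hstack(v))
E
```

```text
time: 13.25
position: [0.5178, 0.2996, 0.2722]
tool_rot: [2.166, 2.275, 0.001]
ft_force: [0.0, -0.9, -2.4]
grip_width: 0.487
grip_force: 40.0
42.40671181214003
```

View pics/e.png

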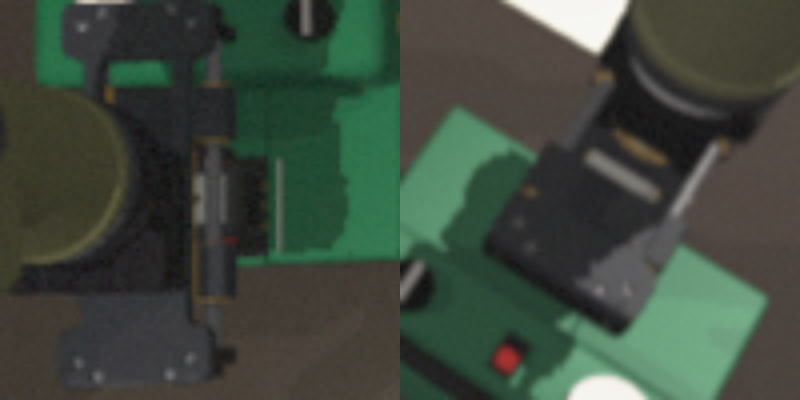

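Force is clean (-2.4 N, the pack's weight) and the pack has risen with the gripper. Next I lift it clear.

```bash
python3 -m jog '{"translation":[[0,0,-0.08],[0,0,-0.2],[0,0,-0.35],[0,0,-0.5],[0,0,-0.6],[0.2,-0.1,-0.62],[0.4,-0.2,-0.62],[0.6,-0.25,-0.62]],"yaw":[0,0,0,0,0,0.05,0.1,0.15],"jaw":[0.7,0.7,0.7,0.7,0.7,0.7,0.7,0.7]}' 40
python3 - <<'E'
from h import *
plan(.45,-.10,.2,-76.3)
s=ctrl.get_state();print(s['grip_width']*87)
E
```

```text
time: 14.35
position: [0.4607, 0.4182, 0.3972]
tool_rot: [-2.641, -1.7, -0.002]
ft_force: [0.9, 0.4, -3.1]
grip_width: 0.493
grip_force: 40.0
trans [-2.3824, 1.024, 0.1619] mm [-476.5  204.8   32.4] tool y ang -24.5 yaw deg 51.84739176129548 frac 0.288 j7 -1.12 t 14.35
42.88212113880421
```

```bash
python3 -m jog '{"translation":[[-0.15,0.065,0],[-0.35,0.15,0],[-0.6,0.26,0],[-0.8,0.345,0],[-0.95,0.41,0],[-1,0.43,0]],"yaw":[0.05,0.1,0.15,0.2,0.25,0.274],"jaw":[0.7,0.7,0.7,0.7,0.7,0.7]}' 40
python3 - <<'E'
from h import *
plan(.45,-.10,.2,-76.3)
s=ctrl.get_state();print(s['grip_width']*87)
E
```

```text
time: 15.1
position: [0.4587, 0.1963, 0.397]
tool_rot: [-3.11, -0.439, -0.002]
ft_force: [-0.6, 0.3, -2.3]
grip_width: 0.489
grip_force: 40.0
trans [-0.4535, 1.4122, 0.1628] mm [-90.7 282.4  32.6] tool y ang -73.9 yaw deg 2.3844367772962443 frac 0.0132 j7 -1.75 t 15.10
42.573017548787334
```

```bash
python3 -m jog '{"translation":[[-0.05,0.15,0],[-0.11,0.35,0],[-0.19,0.6,0],[-0.26,0.8,0],[-0.31,0.95,0],[-0.32,1,0]],"yaw":[0,0,0,0,0,0],"jaw":[0.7,0.7,0.7,0.7,0.7,0.7]}' 40
python3 - <<'E'
from h import *
plan(.45,-.10,.2,-76.3)
S=ctrl.get_image('scene');s=ctrl.get_state();print(s['grip_width']*87)
u=proj(S,[.45,-.02,.2]).astype(int);print(u)
cv2.imwrite('pics/f.png',cv2.resize(S['pixels'][max(0,u[1]-75):u[1]+75,u[0]-75:u[0]+75],(600,600)))
E
```

```text
time: 15.85
position: [0.4536, -0.0132, 0.3967]
tool_rot: [-3.108, -0.444, -0.002]
ft_force: [-0.2, 0.1, -2.6]
grip_width: 0.486
grip_force: 40.0
trans [-0.1406, 0.4129, 0.1625] mm [-28.1  82.6  32.5] tool y ang -73.7 yaw deg 2.5581564899923563 frac 0.0142 j7 -1.43 t 15.85
42.83230645981344
[281 136]
```

View pics/f.png

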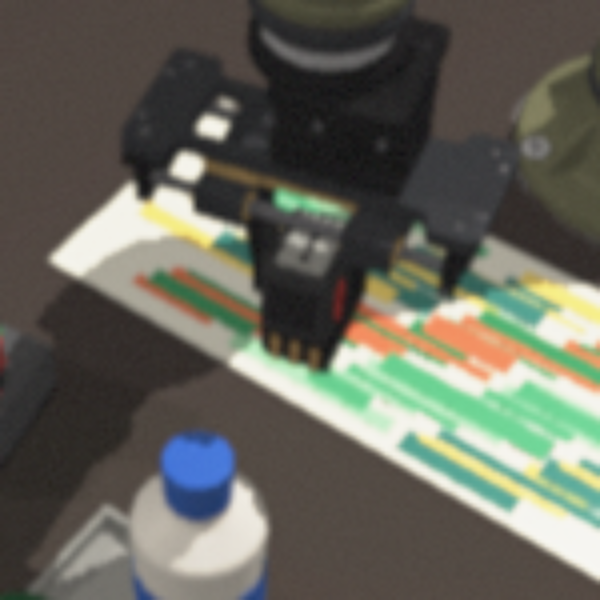

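The pack hangs upright in the pinch and the bottle stands clear. Next I carry on to the standing spot and lower.

```bash
python3 -m jog '{"translation":[[-0.05,0.15,0],[-0.11,0.33,0.05],[-0.138,0.4,0.15],[-0.138,0.4,0.3],[-0.138,0.4,0.45],[-0.138,0.4,0.6],[-0.138,0.4,0.72],[-0.138,0.4,0.78]],"yaw":[0.01,0.014,0.014,0.014,0.014,0.014,0.014,0.014],"jaw":[0.7,0.7,0.7,0.7,0.7,0.7,0.7,0.7]}' 40
```

```text
time: 16.9
position: [0.4499, -0.0947, 0.2388]
tool_rot: [3.118, 0.383, -0.003]
ft_force: [0.5, -0.2, -2.3]
grip_width: 0.487
grip_force: 40.0
```

```bash
python3 -m jog '{"translation":[[0,0,0.01],[0,0,0.025],[0,0,0.04],[0,0,0.05],[0,0,0.05]],"yaw":[0,0,0,0,0],"jaw":[0.7,0.7,0.7,0.7,0.7]}' 40
```

```text
time: 17.52
position: [0.45, -0.0951, 0.2298]
tool_rot: [-3.118, -0.382, -0.0]
ft_force: [0.6, -0.2, -2.4]
grip_width: 0.489
grip_force: 40.0
```

```bash
python3 -m jog '{"translation":[[0,0,0.008],[0,0,0.014],[0,0,0.018],[0,0,0.018]],"yaw":[0,0,0,0],"jaw":[0.7,0.7,0.7,0.7]}' 40
```

```text
time: 18.02
position: [0.4503, -0.0953, 0.227]
tool_rot: [-3.117, -0.382, 0.0]
ft_force: [-2.9, 0.7, 9.0]
grip_width: 0.492
grip_force: 40.0
```

```bash
python3 -m jog '{"translation":[[0,0,-0.004],[0,0,-0.004],[0,0,-0.004],[0,0,-0.004],[0,0,-0.1],[0,0,-0.25],[0,0,-0.38],[0,0,-0.4]],"yaw":[0,0,0,0,0,0,0,-0.05],"jaw":[0.15,0.15,0.15,0.15,0.15,0.15,0.15,0.15]}' 40
python3 -m jog '{"translation":[[0,0,0],[0,0,0],[0,0,0],[0,0,0],[0,0,0],[0,0,0],[0,0,0],[0,0,0]],"yaw":[-0.059,-0.118,-0.177,-0.236,-0.295,-0.354,-0.413,-0.45],"jaw":[0.15,0.15,0.15,0.15,0.15,0.15,0.15,0.15]}' 40
python3 - <<'E'
from h import *
T=ctrl.get_image('top');S=ctrl.get_image('scene')
PACK=HEAD+[box(-.018,.018,-.022,.022,0,.034)]
for im in(T,S):
  for r in ctrl.silhouettes('flat_pack',im)[:3]:
    print(r['p'],r['at'],r['region'].sum(),proj(im,[.45,-.095,.06]),fit([(im,r['region'])],PACK,[.45,-.095,.24],0) if r['region'].sum()<1500 else '')
u=proj(S,[.45,-.095,.08]).astype(int)
cv2.imwrite('pics/g.png',cv2.resize(S['pixels'][max(0,u[1]-60):u[1]+60,u[0]-60:u[0]+60],(480,480)))
plan(.4503,-.0953,.06,13.7)
E
```

```text
time: 19.02
position: [0.4509, -0.0955, 0.3081]
tool_rot: [-3.077, -0.631, -0.007]
ft_force: [0.4, 0.5, -0.6]
grip_width: 0.849
grip_force: 0.0
time: 20.02
position: [0.4501, -0.0953, 0.3062]
tool_rot: [1.929, 2.479, 0.001]
ft_force: [-1.1, 0.4, 0.2]
grip_width: 0.853
grip_force: 0.0
0.75 [256.9, 160.9] 451 [256.78284357 157.74563403] (array([ 0.4519, -0.094 ,  0.3116]), np.float64(0.308))
trans [-0.001, 0.0005, 0.4111] mm [-0.2  0.1 82.2] tool y ang 13.8 yaw deg 0.1393334571726541 frac 0.0008 j7 0.34 t 20.23
```

View pics/g.png

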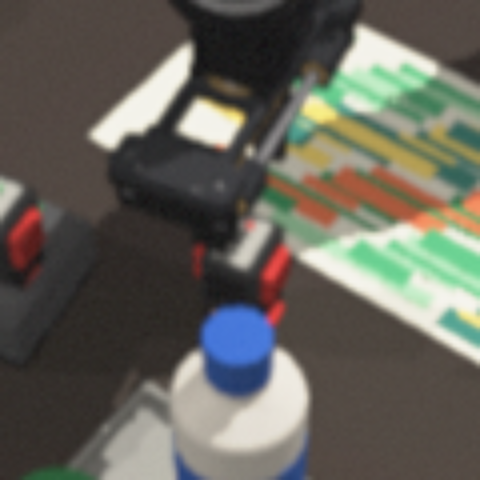

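The pack stands upright on the bench with both buttons sprung out. I regrasp it by the ribbed faces.

```bash
python3 -m jog '{"translation":[[0,0,0.1],[0,0,0.22],[0,0,0.32],[0,0,0.39],[0,0,0.4],[0,0,0.4],[0,0,0.4],[0,0,0.4]],"yaw":[0,0,0,0,0,0,0,0],"jaw":[0.15,0.15,0.15,0.15,0.15,0.6,0.6,0.6]}' 35
python3 -m jog '{"translation":[[0,0,0],[0,0,0],[0,0,0]],"yaw":[0,0,0],"jaw":[0.6,0.6,0.6]}' 35
python3 - <<'E'
from h import *
S=ctrl.get_state();print(S['grip_width']*87)
plan(.4503,-.0953,.16,13.7)
plan(.555,-.2945,.16,13.7)
E
```

```text
time: 21.22
position: [0.4503, -0.0951, 0.2266]
tool_rot: [1.935, 2.475, 0.002]
ft_force: [-0.4, 0.4, 0.6]
grip_width: 0.59
grip_force: 22.5
time: 21.6
position: [0.4504, -0.0951, 0.2266]
tool_rot: [1.935, 2.475, 0.001]
ft_force: [-1.0, 1.3, 6.0]
grip_width: 0.594
grip_force: 35.0
51.685292808989765
trans [-0.0011, -0.0009, -0.4869] mm [ -0.2  -0.2 -97.4] tool y ang 14.0 yaw deg 0.275347126975106 frac 0.0015 j7 0.56 t 21.60
trans [-1.094, 0.2666, -0.4871] mm [-218.8   53.3  -97.4] tool y ang 14.0 yaw deg 0.275347126975106 frac 0.0015 j7 0.56 t 21.60
```

```bash
python3 -m jog '{"translation":[[0,0,-0.08],[0,0,-0.2],[0,0,-0.35],[0,0,-0.5],[-0.05,0.01,-0.58],[-0.2,0.05,-0.6],[-0.4,0.1,-0.6],[-0.6,0.15,-0.6]],"yaw":[0,0,0,0,0,0,0,0],"jaw":[0.6,0.6,0.6,0.6,0.6,0.6,0.6,0.6]}' 35
python3 -m jog '{"translation":[[-0.13,0.03,0],[-0.28,0.07,0],[-0.4,0.097,0],[-0.48,0.116,0],[-0.494,0.118,0],[-0.494,0.118,0]],"yaw":[0,0,0,0,0,0],"jaw":[0.6,0.6,0.6,0.6,0.6,0.6]}' 35
python3 - <<'E'
from h import *
plan(.5553,-.2946,.14,13.7)
s=ctrl.get_state();zb=s['position'][2]-.2266;p=s['position'];print('bottom',zb)
T=ctrl.get_image('top');S=ctrl.get_image('scene')
for n,im in(('T',T),('S',S)):
  for l in('charging_left','charging_right','flat_pack'):
    for r in ctrl.silhouettes(l,im)[:3]:
      at=np.array(r['at']);print(n,l,round(r['p'],2),at,r['region'].sum(),[(k,np.round(proj(im,X)).tolist()) for k,X in(('L',[.54,-.231,.08]),('R',[.571,-.358,.08]),('F',[p[0],p[1],zb+.06]))] if l=='charging_left' else '')
v=[]
for im in(T,S):
    u=proj(im,[.555,-.2945,.1]).astype(int);q=im['pixels'][u[1]-60:u[1]+60,u[0]-60:u[0]+60]
    q=cv2.resize(im['pixels'],None,fx=4,fy=4,interpolation=cv2.INTER_CUBIC)
    PACK=HEAD+[box(-.018,.018,-.022,.022,0,.034)]
    for x,y,z in((p[0],p[1],zb),(.5398,-.2309,.016),(.5708,-.3583,.016)):
        c,_=cv2.findContours(render(im,HEAD if z<.02 else PACK,x,y,.239,z).astype(np.uint8),0,1);cv2.drawContours(q,c,-1,(0,255,255),1)
    v.append(q[u[1]*4-250:u[1]*4+250,u[0]*4-200:u[0]*4+200])
cv2.imwrite('pics/h.png',np.hstack(v))
E
```

```text
time: 22.6
position: [0.5092, -0.205, 0.3454]
tool_rot: [1.932, 2.477, -0.002]
ft_force: [0.4, 0.3, -0.9]
grip_width: 0.595
grip_force: 35.0
time: 23.35
position: [0.5547, -0.2945, 0.3453]
tool_rot: [-1.934, -2.474, 0.001]
ft_force: [0.4, -0.5, -2.4]
grip_width: 0.598
grip_force: 35.0
trans [-0.002, 0.0044, 0.2064] mm [-0.4  0.9 41.3] tool y ang 14.0 yaw deg 0.26680995669943286 frac 0.0015 j7 1.03 t 23.35
bottom 0.11867519040671667
T charging_left 0.84 [356.6 200.8] 617 [('L', [359.0, 201.0]), ('R', [415.0, 188.0]), ('F', [403.0, 190.0])]
T flat_pack 0.74 [394.1 194. ] 424 
S charging_left 0.75 [170.7 119.4] 513 [('L', [195.0, 148.0]), ('R', [154.0, 132.0]), ('F', [167.0, 113.0])]
S charging_left 0.68 [194.2 150.9] 555 [('L', [195.0, 148.0]), ('R', [154.0, 132.0]), ('F', [167.0, 113.0])]
S charging_left 0.32 [241.4 239.7] 3396 [('L', [195.0, 148.0]), ('R', [154.0, 132.0]), ('F', [167.0, 113.0])]
S charging_right 0.63 [155.1 133. ] 445 
S flat_pack 0.72 [173.  120.8] 460 
S flat_pack 0.62 [193.1 150.4] 569
```

View pics/h.png

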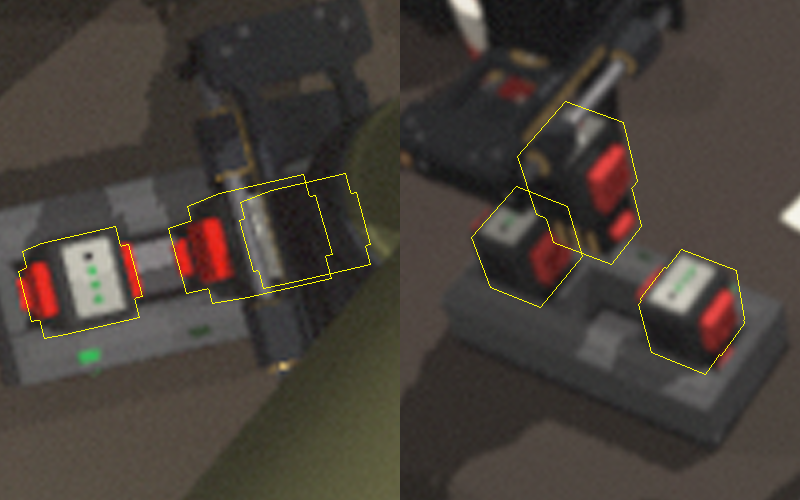

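Outlines of the neighbours and the held pack agree in both views, to about 1–2 mm, so I lower it in.

```bash
python3 -m jog '{"translation":[[-0.002,0.004,0.05],[-0.002,0.004,0.15],[-0.002,0.004,0.24],[-0.002,0.004,0.3],[-0.002,0.004,0.32],[-0.002,0.004,0.32]],"yaw":[0.0015,0.0015,0.0015,0.0015,0.0015,0.0015],"jaw":[0.6,0.6,0.6,0.6,0.6,0.6]}' 35
python3 -m jog '{"translation":[[0,0,0.02],[0,0,0.04],[0,0,0.06],[0,0,0.06]],"yaw":[0,0,0,0],"jaw":[0.6,0.6,0.6,0.6]}' 35
python3 -c "
from h import *
plan(.5553,-.2946,.14,13.7)"
```

```text
time: 24.5
position: [0.5557, -0.2949, 0.282]
tool_rot: [-1.941, -2.47, 0.0]
ft_force: [-0.8, -1.1, -2.3]
grip_width: 0.599
grip_force: 35.0
time: 25.0
position: [0.5556, -0.2946, 0.2698]
tool_rot: [-1.94, -2.47, -0.0]
ft_force: [-0.8, 0.7, -2.2]
grip_width: 0.599
grip_force: 35.0
trans [-0.0, -0.0014, -0.1712] mm [ -0.   -0.3 -34.2] tool y ang 13.7 yaw deg 0.003294768240877488 frac 0.0 j7 1.07 t 25.00
```

```bash
python3 -m jog '{"translation":[[0,0,0.02],[0,0,0.045],[0,0,0.07],[0,0,0.095],[0,0,0.11],[0,0,0.12],[0,0,0.12]],"yaw":[0,0,0,0,0,0,0],"jaw":[0.6,0.6,0.6,0.6,0.6,0.6,0.6]}' 35
```

```text
time: 25.88
position: [0.5557, -0.2947, 0.246]
tool_rot: [-1.941, -2.47, -0.0]
ft_force: [0.1, -0.0, -2.5]
grip_width: 0.594
grip_force: 35.0
```

```bash
python3 -m jog '{"translation":[[0,0,0.008],[0,0,0.014],[0,0,0.018],[0,0,0.02],[0,0,0.02]],"yaw":[0,0,0,0,0],"jaw":[0.6,0.6,0.6,0.6,0.6]}' 35
```

```text
time: 26.5
position: [0.5557, -0.2948, 0.2427]
tool_rot: [-1.94, -2.47, -0.001]
ft_force: [-3.4, 2.5, 4.4]
grip_width: 0.597
grip_force: 35.0
```

```bash
python3 -m jog '{"translation":[[0,0,0],[0,0,0],[0,0,0],[0,0,-0.1],[0,0,-0.25],[0,0,-0.45],[0,0,-0.65],[0,0,-0.75]],"yaw":[0,0,0,0,0,0,0,0],"jaw":[0.15,0.15,0.15,0.15,0.15,0.15,0.15,0.15]}' 35
python3 -m jog '{"translation":[[0.1,-0.2,0],[0.3,-0.2,0],[0.5,-0.2,0],[0.7,-0.2,0],[0.9,-0.2,0],[1,-0.2,0],[1,-0.2,0]],"yaw":[0,0,0,0,0,0,0],"jaw":[0.15,0.15,0.15,0.15,0.15,0.15,0.15]}' 35
python3 - <<'E'
from h import *
T=ctrl.get_image('top');S=ctrl.get_image('scene');v=[]
for im in(T,S):
    u=(proj(im,[.57,-.17,.08])*2.5).astype(int)
    q=cv2.resize(im['pixels'],None,fx=2.5,fy=2.5,interpolation=cv2.INTER_CUBIC)
    for x,y in((.5553,-.2946),(.5398,-.2309),(.5708,-.3583)):
        c,_=cv2.findContours(render(im,HEAD,x,y,.239,.016).astype(np.uint8),0,1)
        cv2.polylines(q,[(k*.625).astype(np.int32) for k in c],True,(0,255,255),1)
    x0=max(0,u[0]-200);y0=max(0,u[1]-250);v.append(q[y0:y0+500,x0:x0+400])
cv2.imwrite('pics/i.png',np.hstack(v))
E
```

```text
time: 27.5
position: [0.5558, -0.2955, 0.3956]
tool_rot: [1.939, 2.467, 0.002]
ft_force: [0.1, -0.5, -0.2]
grip_width: 0.848
grip_force: 0.0
time: 28.38
position: [0.4692, -0.1086, 0.3921]
tool_rot: [-1.935, -2.473, -0.003]
ft_force: [-0.3, -0.7, -1.0]
grip_width: 0.851
grip_force: 0.0
```

View pics/i.png

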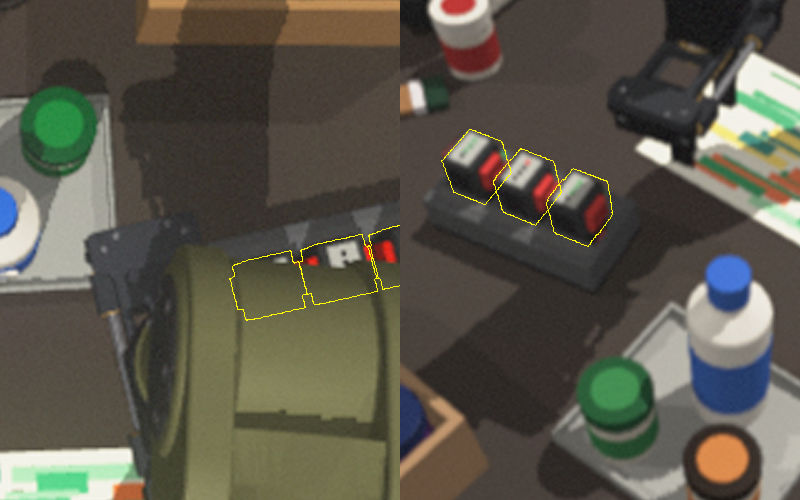

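All three packs sit at the same height and match the "home" outlines. The bottle stands upright in the tray and the robot is touching nothing.

```bash
python3 -c "
from bench import ctrl
print(ctrl.close_job())"
```

```text
the job is handed in; nothing more can be done
None
```

The job is handed in at about 28 s of the 64 s allowed: the dye bottle stands in the spill tray, and the flat pack was pulled by its buttons, stood upright on the bench, regrasped by its ribbed faces and seated fully home in the charger's middle bay, with the neighbouring packs and pots looking undisturbed in the last pictures.

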